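# Feel the root gap with a taper gauge

## Task

Lift the taper gauge out of its wooden stand by the red handle, and slide its blade straight down, about midway along the seam, into the gap between the two bevelled steel plates in the blue fit-up jig, until it drags snugly on both plates. Stop there, not rammed down to the collar and without forcing the plates apart, and finish still gripping the handle and holding the gauge upright at that depth. Leave the other things on the bench alone.

Things in the scene. Friction and masses are not known exactly. Their poses are not given: they have to be found in the camera images.
- handle (a point): centre of the red handle of the taper gauge: an upright block 30 mm along x, 18 mm along y (pinch across these 18 mm), 60 mm tall, z up. Below it a dark collar 46 x 22 x 6 mm (underside 36 mm below this point) and a steel blade 87 mm long hanging down from the collar. About 0.16 kg; the gauge is the same turned half round
- blade_tip (a point): middle of the lower end of the gauge's blade, 123 mm below the handle centre. The blade is 30 mm wide along its x; its thickness, along its y, grows evenly from 1.5 mm at the tip to 7 mm at 75 mm above the tip and stays 7 mm for the last 12 mm to the collar
- collar (a point): middle of the underside of the gauge's collar, 87 mm above the blade tip
- gauge: the taper gauge as a whole (handle, collar and blade); origin at the middle of the blade tip, z up, x along the blade's width, y through its thickness
- stand_top (a point): middle of the top of the light wooden stand, a fixed block 80 x 60 x 100 mm. A through slot 35 x 11.5 mm, 35 mm along x, holds the blade; the collar rests on this top, so the gauge has to rise more than 87 mm to come free
- seam (a point): middle (within 0.5 mm) of the gap between the two plates, level with their top faces (105 mm above the table). x runs along the seam (110 mm long), y across it from plate A to plate B, z up. The gap is 3 to 4.5 mm wide, different every time. Below the plates is free space to 85 mm under this point. Clamp pieces stand up to 18 mm above the plates, 40 mm or more from the seam
- plate_a: bevelled steel plate 110 x 65 x 12 mm on the -y side of the seam; origin at the foot of its edge. The upper 8 mm of both plates' facing edges are bevelled into a V, 9 mm wider at its top than the gap; the lower 4 mm are upright. The blade wedges at the foot of the V, 8 mm below the top faces
- plate_b_edge (a point): foot of the edge of plate B, the like plate on the +y side, midway along the seam. Both plates ride together on a cross slide that floats across the seam (up to 10 mm either way of its middle, about 0.5 N), so they centre themselves on the blade. Plate B is also sprung against plate A
- plate_b (a joint): how far the blade has pushed plate B back against its spring, m: 0 at rest, positive as the gap opens. Spring 2500 N/m, 0.5 N at rest. Snug is 1 to 2 mm of opening, felt as an upward drag of about 5 to 8 N while the blade goes in; it builds up over some 20 mm of travel after first touch. Over 4.5 mm is forcing the plates apart
- tin: aluminium electrode tin, an open upright cup 72 mm across, 100 mm tall; origin under its centre; leave it alone
- hammer: hammer with a wooden handle lying on the table; leave it alone
- wrench: steel wrench lying on the table; leave it alone
- spray: green upright spray can 60 mm across, 170 mm tall; origin under its centre; leave it alone
- square: flat yellow magnetic set-up block 90 x 90 x 16 mm; leave it alone
- offcut: loose steel offcut 120 x 70 x 8 mm lying on the table; leave it alone
- brush: wire brush with wooden handle lying on the table, 240 mm long, 30 mm high; leave it alone
There are look-alikes about, which are no part of the job. What is shaped like the part that bears seam but orange or pink is not meant.

How it is judged:
On the way, in this order (a step that is already met when the one before it is completed fails the run):
1. the gauge is held in the fingers with its whole blade clear above the stand (contact force between the fingers and gauge above 2 N and z of blade_tip in the frame of stand_top above 0.003 m), for 0.1 s.
2. the held gauge's blade has entered the gap, near the middle of the seam (contact force between the fingers and gauge above 2 N and x of blade_tip in the frame of seam between -0.025 and 0.025 m and y of blade_tip in the frame of seam between -0.008 and 0.008 m and z of blade_tip in the frame of seam below -0.014 m), for 0.1 s.
At the end, for the whole second after the job is handed in: The gauge is still gripped (over 2 N) and at rest, upright within 7 degrees, its blade in the gap within 25 mm of the seam's middle, bearing on both plates (over 0.4 N each) with plate B pushed back 0.2 to 3.3 mm, and the collar at least 2 mm clear above the plates (all of step 2 and z of collar in the frame of seam above 0.002 m and contact force between gauge and plate_a above 0.4 N and contact force between gauge and plate_b above 0.4 N and value of joint plate_b between 0.0002 and 0.0033 m and angle between gauge's own z axis and vertical below 0.12 rad and linear speed of gauge below 0.01 m/s); the arm keeps its last pose, push and grip.
It fails at once if the plates are forced apart (plate B pushed back more than 4.5 mm) (value of joint plate_b above 0.0045 m).
It fails at once if another thing on the bench is shoved more than 30 mm (distance of any of tin, hammer, wrench, spray, square, offcut, brush from where it was at the start of the episode above 0.03 m).
It also fails if it takes over 45 s, if anything falls off the work surface, if the arm or the gripper's body presses on something with over 40 N, if the wrist force passes 120 N, or if a joint passes its speed limit or range.

## Robot

A 6-joint arm with a two-finger parallel gripper is mounted at the origin on the work surface. World frame = base frame: x ahead of the robot, y to its left, z up, the work surface at z = 0. Lengths are in m, angles in rad, forces in N, time in s.
With the tool pointing down it reaches from about 0.25 to 0.8 m from the base axis. Payload 3.9 kg.
Tool frame: the origin (TCP) lies midway between the tips of the shut fingers; the grasp point (between the pads) lies 19 mm behind it; z points along the fingers, y is the direction in which the jaws open and shut (so a half turn about z gives the same grasp; the last joint's range is limited). The gripper opens to 85 mm and grips with 20 to 120 N. Pads are 22 mm wide; open, the fingers measure 114 mm over their backs; the gripper's body (76 mm by 85 mm) begins 54 mm behind the grasp point. The pads swing forward as they close: fully open they stand 13 mm farther back than shut.
Start: joints at [1.337, 0.26, -0.138, 1.173, 0, 1.571], TCP at [0.122, 0.511, 0.231] pointing down, gripper open.
Joint ranges: [-2.78, 2.78], [-0.83, 1.72], [-1.28, 1.37], [-1.9, 2.12], [-1.57, 1.48], [-3.14, 3.14]. Speed limits (rad/s): [2.57, 2.57, 3.14, 3.14, 3.14, 3.14].

## Interface

Orientations are given as a unit quaternion [w, x, y, z].
In Python, from rig import manip, eyes, workorder gives the robot as it stands.
- The arm moves only by the tool step_arm, never from a script. Its argument "plan" is a list of rows, each a list of 2 entries, a list of its own where there are three numbers: the shift along the tool's x, y, z in m, then the turn about the tool's z in degrees. In form: [[[dx, dy, dz], twist], ...]. A call has 1 to 12 rows; each row shifts and turns the pose as measured when the row begins, along the tool's axes as they then stand; what a row does not reach is not made up. A row lasts 1/12 s, in which the tool goes at most 41.7 mm and 7.16 degrees, less where a joint would pass 70% of its speed; a pose out of reach is approached as far as the arm can. A call is refused whole if a number of a shift passes 0.0417 or a number of a turn 7.16, either way. A call with a gripper value outside its range is refused whole. "grip" is the finger opening in m, from 0 to 0.0854, set as the call begins (left out, the last holds). The fingers move at their own pace and stop on an object; the grip force is fixed at half the most. Time passes only in rows, so rows that do not move let the fingers close. It gives the time, the measured TCP pose, the force and the opening at its end, in the units of the state.
- manip.observe(): the state, without advancing time (a new reading comes with each control period).
- eyes.snapshot(name): name is "scene" or "side" or "wrist"; returns the picture (480x640x3 uint8, red, green, blue); there is no depth.
- eyes.calibration(name): a dict with "fx", "fy", "cx", "cy" (pixels), "position" and "attitude" of the camera in the world; the wrist camera has in their place "mount" (4x4, takes a point from camera to tool coordinates, whose origin is the TCP and whose axes are the flange's). Camera axes: x right, y down, z forward; pixel columns grow to the right and rows downward; lengths in m; the calibration is good to about 2 mm. A picture is of the moment at which its call begins: read the wrist's pose just before it. calibration takes no time and is no camera call.
- workorder.sign_off(): hands the job in, once; it reports no verdict.
The state is a dict: "time_s": time; "joints": joint angles; "joint_vel": joint speeds; "tau": joint torques, N m; "eef_pos": TCP position; "tcp_rot": TCP orientation; "wrist_force": force on the tool from outside, world axes, zero at the start; "ft_torque": the same for the moment, N m; "width": opening from 0.0 (shut) to 1.0 (fully open).
Only numpy, scipy, OpenCV 4.12 (cv2) and the standard library are available. Lean on these libraries where they do the work, as an engineer would, in place of code of your own. Each camera call takes 0.05 s, during which the arm holds its last target.

## Working session

There is one attempt and no reset: what is moved stays moved. The work goes in short steps, Python scripts to look and compute and a tool call to move; the robot and the scene stay as the last step left them, time stands still between calls to the robot, and variables do not carry over. Pictures are saved under pics/ and viewed, and the job is handed in when it is done.

Besides the shell and the picture viewer there is one more tool, called after "Call:" in YAML: its name, and indented under it one key for each argument. step_arm: Moves the arm, as the interface text tells. Its arguments: {"type":"object","properties":{"plan":{"type":"array","items":{"type":"array"}},"grip":{"type":"number"}},"required":["plan"]}

```bash
ls; mkdir -p pics; python3 - <<'E'
from rig import manip, eyes
import cv2
print(manip.observe())
for n in ["scene","side","wrist"]:
    print(n,eyes.calibration(n))
    cv2.imwrite(f"pics/{n}0.png",cv2.cvtColor(eyes.snapshot(n),cv2.COLOR_RGB2BGR))
E
```

```text
pics
{'time_s': 0.0, 'joints': array([ 1.33703496e+00,  2.60679835e-01, -1.39362626e-01,  1.17268866e+00,
       -4.75819207e-06,  1.57081904e+00]), 'joint_vel': array([ 0.00052465,  0.00099527,  0.00173069,  0.00068862, -0.00089855,
        0.00169189]), 'tau': array([-5.73859279e-05, -4.05680466e+01,  2.53920686e+01,  1.89131219e-02,
       -8.48046710e-06, -3.95894304e-06]), 'eef_pos': array([0.12145591, 0.51006708, 0.23046952]), 'tcp_rot': array([-1.10439084e-04,  1.16625966e-01,  9.93175437e-01, -9.61076278e-04]), 'wrist_force': array([ 0.01433962, -0.76906653, -0.09359266]), 'ft_torque': array([-0.05231032,  0.00351446, -0.01367879]), 'width': 1.0005441888962001}
scene {'fx': 462.3990891986861, 'fy': 462.3990891986861, 'cx': 316.51703205730433, 'cy': 247.47459276926833, 'position': array([1.06106394, 0.525814  , 0.97337324]), 'attitude': array([-0.124431  ,  0.35463547,  0.86905479, -0.32170543])}
side {'fx': 468.6343611980663, 'fy': 468.6343611980663, 'cx': 325.8370263290666, 'cy': 230.48528677843765, 'position': array([ 0.43733907, -0.87111874,  0.90179895]), 'attitude': array([-0.4090996 ,  0.90946599, -0.07008881,  0.02442704])}
wrist {'fx': 348.7788342606903, 'fy': 348.7788342606903, 'cx': 320.1804939871311, 'cy': 242.95397153048668, 'mount': array([[-1.12411901e-03, -9.51293623e-01, -3.08284249e-01,
         7.81598678e-02],
       [ 9.99999023e-01, -8.13317552e-04, -1.13665915e-03,
         4.06562800e-06],
       [ 8.30563607e-04, -3.08285226e-01,  9.51293609e-01,
        -1.42357317e-01],
       [ 0.00000000e+00,  0.00000000e+00,  0.00000000e+00,
         1.00000000e+00]])}
```

View pics/scene0.png

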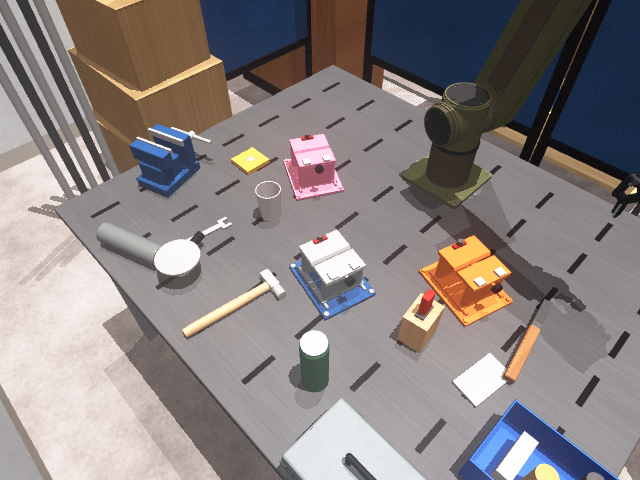

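View pics/side0.png

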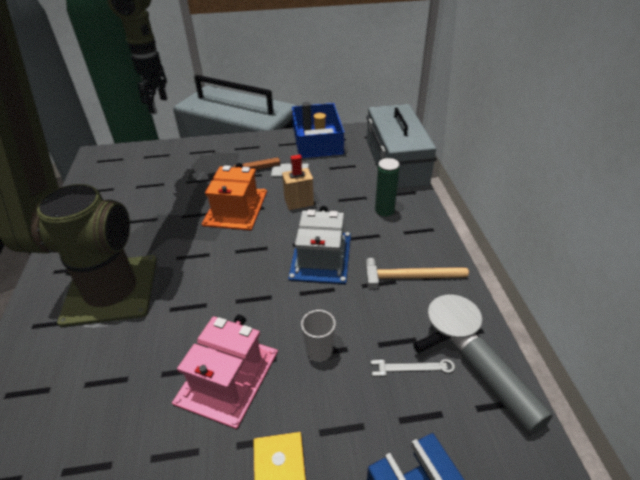

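View pics/wrist0.png

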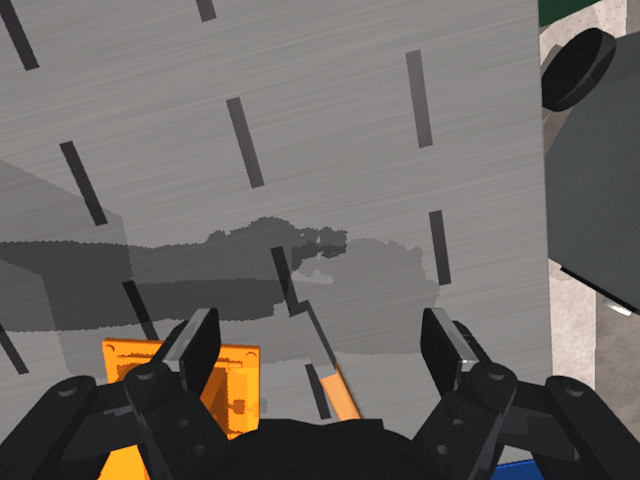

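The scene view shows the red handle in a wooden stand at about (426,303), and three jigs: blue base at (333,270), orange at (468,275) and pink at (313,165). The blue one fits; the other two are the decoys. I'll enlarge both targets to confirm.

```bash
python3 - <<'E'
import cv2,numpy as np
a=cv2.imread("pics/scene0.png");b=cv2.imread("pics/side0.png")
f=lambda im,x0,y0,w,h:cv2.resize(im[y0:y0+h,x0:x0+w],(400,300),interpolation=cv2.INTER_CUBIC)
top=np.hstack([f(a,280,220,120,90),f(a,375,270,100,75+5)])
bot=np.hstack([f(b,270,195,100,85),f(b,260,140,80,75)])
cv2.imwrite("pics/crop1.png",np.vstack([top,bot]))
E
```

```text
(no output)
```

View pics/crop1.png

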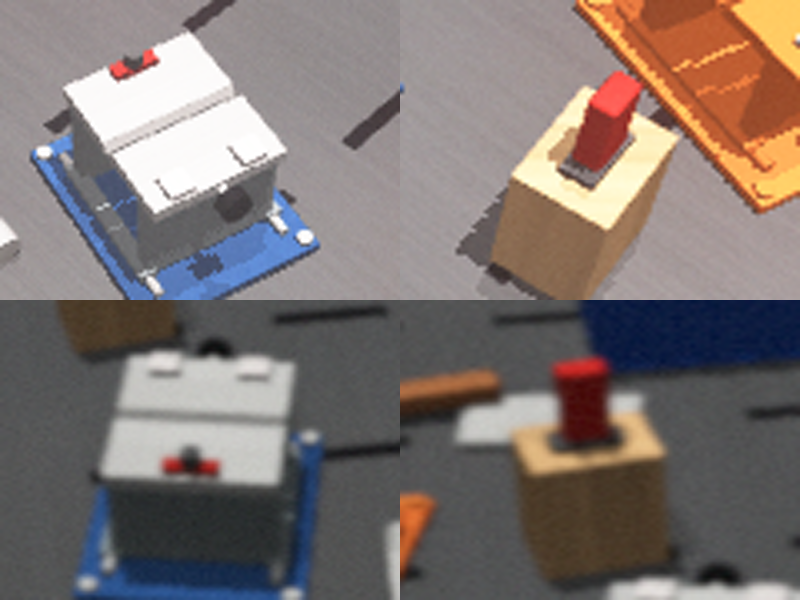

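Crops confirm it: grey bevelled plates on the blue base, and the red-handled gauge in the light wooden stand. Now to measure both.

```bash
cat > h.py <<'E'
import numpy as np,cv2
from scipy.spatial.transform import Rotation as R
from rig import manip,eyes
def rot(q): q=np.array(q);return R.from_quat([q[1],q[2],q[3],q[0]]).as_matrix()
def cam(n,st=None):
    c=eyes.calibration(n);K=np.array([[c['fx'],0,c['cx']],[0,c['fy'],c['cy']],[0,0,1]])
    if n=='wrist':
        st=st or manip.observe();T=np.eye(4);T[:3,:3]=rot(st['tcp_rot']);T[:3,3]=st['eef_pos']
        M=T@c['mount'];return K,M[:3,:3],M[:3,3]
    return K,rot(c['attitude']),np.array(c['position'])
def ray(C,uv):
    K,Rm,p=C;d=Rm@np.linalg.inv(K)@np.array([uv[0],uv[1],1.]);return p,d/np.linalg.norm(d)
def onz(C,uv,z):
    p,d=ray(C,uv);return p+d*(z-p[2])/d[2]
def tri(C1,u1,C2,u2):
    p,d=ray(C1,u1);q,e=ray(C2,u2)
    s=np.linalg.lstsq(np.c_[d,-e],q-p,rcond=None)[0];a=p+s[0]*d;b=q+s[1]*e
    return (a+b)/2,np.linalg.norm(a-b)
def proj(C,X):
    K,Rm,p=C;x=K@(Rm.T@(np.array(X)-p));return x[:2]/x[2]
E
python3 - <<'E'
from h import *
a=cv2.imread("pics/scene0.png");b=cv2.imread("pics/side0.png")
A=cam('scene');B=cam('side')
def blobs(im,m,box):
    x0,y0,x1,y1=box;mm=np.zeros_like(m);mm[y0:y1,x0:x1]=m[y0:y1,x0:x1]
    n,l,s,c=cv2.connectedComponentsWithStats(mm);i=1+np.argmax(s[1:,4]);
    cs=max(cv2.findContours((l==i).astype(np.uint8),0,2)[0],key=cv2.contourArea)
    return c[i],s[i],cs
def red(im):
    h=cv2.cvtColor(im,cv2.COLOR_BGR2HSV);return (((h[...,0]<6)|(h[...,0]>172))&(h[...,1]>150)&(h[...,2]>60)).astype(np.uint8)
ca,sa,_=blobs(a,red(a),(400,270,450,330));cb,sb,_=blobs(b,red(b),(280,145,315,185))
print('handle',ca,sa,cb,sb,tri(A,ca,B,cb))
# stand top: bright wood in scene
h=cv2.cvtColor(a,cv2.COLOR_BGR2HSV)
m=((h[...,0]>8)&(h[...,0]<28)&(h[...,1]>40)&(h[...,2]>200)).astype(np.uint8)
c,s,cs=blobs(a,m,(395,285,446,350));print(s);
q=cv2.approxPolyDP(cv2.convexHull(cs),3,True)[:,0];print('stand',[(tuple(p),onz(A,p,.1).round(4)) for p in q])
# plates
m=((h[...,1]<40)&(h[...,2]>205)).astype(np.uint8)
for box in [(285,225,385,262),(300,225,385,290)]:
    c,s,cs=blobs(a,m,box);q=cv2.approxPolyDP(cv2.convexHull(cs),2.5,True)[:,0];print('plate',[(tuple(int(t) for t in p),onz(A,p,.105).round(4)) for p in q])
# blow-up for hand reading
cv2.imwrite("pics/jigA.png",cv2.resize(a[225:300,290:390],(800,600),interpolation=cv2.INTER_CUBIC))
cv2.imwrite("pics/jigB.png",cv2.resize(b[200:260,285:365],(800,600),interpolation=cv2.INTER_CUBIC))
E
```

```text
handle [426.32170543 301.73255814] [418 289  18  26 258] [296.28654971 163.90643275] [291 154  11  21 171] (array([0.5124266 , 0.28532617, 0.13765665]), np.float64(0.00017725029369555466))
[403 293  42  38 539]
stand [((np.int32(420), np.int32(293)), array([0.4789, 0.2499, 0.1   ])), ((np.int32(444), np.int32(306)), array([0.469, 0.309, 0.1  ])), ((np.int32(427), np.int32(330)), array([0.5451, 0.3196, 0.1   ])), ((np.int32(403), np.int32(316)), array([0.5543, 0.2614, 0.1   ]))]
plate [((362, 261), array([0.5067, 0.0966, 0.105 ])), ((310, 261), array([0.5955, 0.0088, 0.105 ])), ((299, 246), array([ 0.582 , -0.0447,  0.105 ])), ((337, 230), array([ 0.4769, -0.016 ,  0.105 ]))]
plate [((337, 230), array([ 0.4769, -0.016 ,  0.105 ])), ((365, 265), array([0.5107, 0.1099, 0.105 ])), ((346, 277), array([0.5687, 0.1026, 0.105 ])), ((326, 283), array([0.6141, 0.082 , 0.105 ])), ((300, 245), array([ 0.5781, -0.0454,  0.105 ]))]
```

View pics/jigA.png

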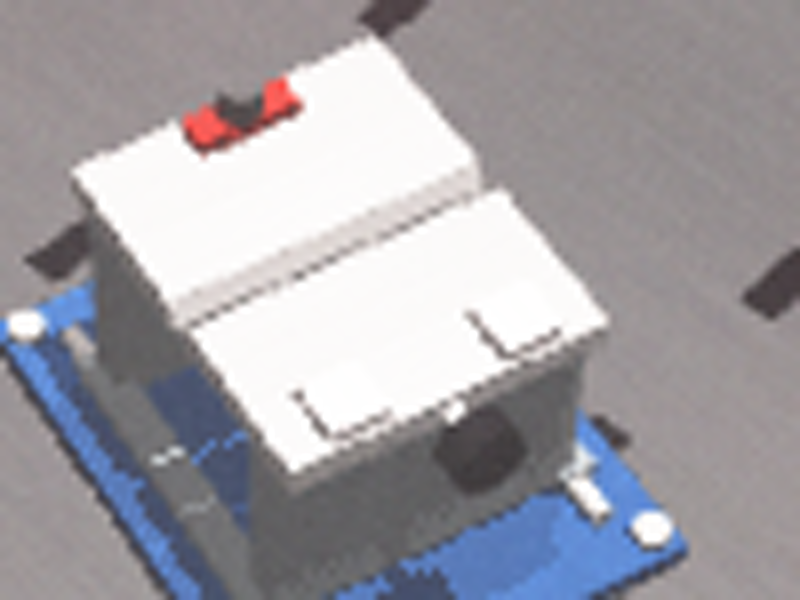

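View pics/jigB.png

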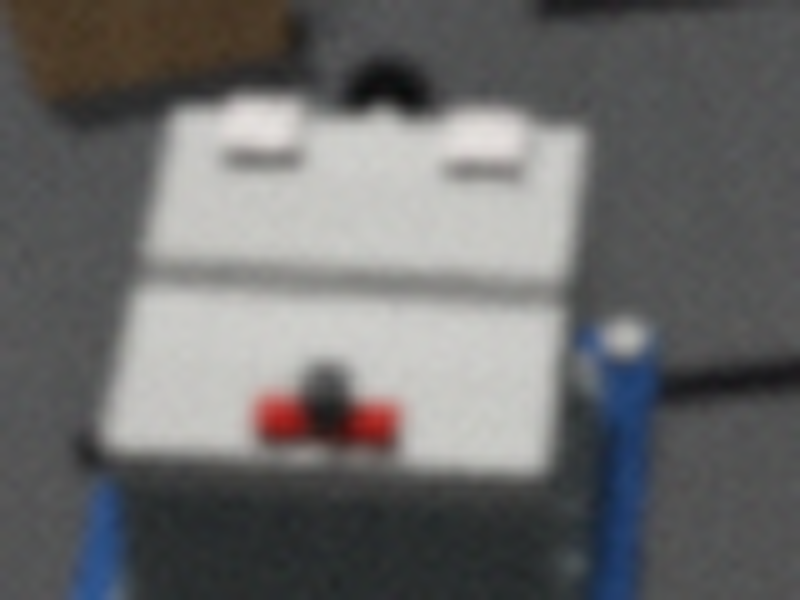

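```bash
python3 - <<'E'
from h import *
A=cam('scene');B=cam('side')
f=lambda P,s,o:[(P[0]+.5)/s-.5+o[0],(P[1]+.5)/s-.5+o[1]]
pa=[f(p,8,(290,225)) for p in [(75,173),(370,38),(607,320),(292,466)]]
pb=[f(p,10,(285,200)) for p in [(550,468),(105,452),(170,108),(588,126)]]
for C,P in((A,pa),(B,pb)):
    W=np.array([onz(C,p,.105) for p in P])[:,:2]
    print(W.round(4).tolist(),'ctr',W.mean(0).round(4))
    print('sides',[np.linalg.norm(W[i]-W[i-1]).round(4) for i in range(4)],'ang',[np.degrees(np.arctan2(*(W[i]-W[j])[::-1])).round(1) for i,j in((0,1),(3,2),(3,0),(2,1))])
print([tri(A,x,B,y) for x,y in zip(pa,[pb[i] for i in(0,1,2,3)])])
E
```

```text
[[0.5826, -0.0444], [0.4774, -0.0198], [0.5089, 0.1097], [0.6136, 0.0817]] ctr [0.5456 0.0318]
sides [np.float64(0.1299), np.float64(0.108), np.float64(0.1333), np.float64(0.1084)] ang [np.float64(-13.2), np.float64(-15.0), np.float64(76.2), np.float64(76.3)]
[[0.5841, -0.0461], [0.4763, -0.0227], [0.5069, 0.109], [0.6166, 0.0831]] ctr [0.546  0.0308]
sides [np.float64(0.1332), np.float64(0.1104), np.float64(0.1352), np.float64(0.1127)] ang [np.float64(-12.2), np.float64(-13.3), np.float64(75.9), np.float64(76.9)]
[(array([ 0.58335035, -0.04493533,  0.10450704]), np.float64(0.002067600603153483)), (array([ 0.47631517, -0.02083718,  0.10330732]), np.float64(0.00013671711078963743)), (array([0.50760172, 0.10944011, 0.10413642]), np.float64(0.0014289278682938166)), (array([0.6154229 , 0.08216772, 0.1063946 ]), np.float64(0.0021199292062415854))]
```

```bash
python3 - <<'E'
from h import *
A=cam('scene')
for p in [(440,275),(470,290),(510,275),(482,282)]: print(p,onz(A,p,.105).round(3))
r=rot(manip.observe()['tcp_rot']);print(r.round(3), manip.observe()['eef_pos'])
E
```

```text
(440, 275) [0.408 0.253 0.105]
(470, 290) [0.395 0.326 0.105]
(510, 275) [0.293 0.367 0.105]
(482, 282) [0.356 0.333 0.105]
[[-0.973  0.232 -0.   ]
 [ 0.232  0.973 -0.001]
 [ 0.    -0.001 -1.   ]] [0.12149459 0.51021823 0.23067781]
```

Call:
step_arm:
  plan:
    - [[0, 0, -0.005], -5.6]
    - [[0, 0, -0.005], -5.6]
    - [[0, 0, -0.005], -5.6]
    - [[0, 0, -0.005], -5.6]
  grip: 0.06

```text
time_s: 0.48
eef_pos: [0.121, 0.508, 0.2483]
tcp_rot: [-0.001, -0.087, 0.996, -0.004]
wrist_force: [-0.5, 0.1, 0.5]
width: 0.706
```

Call:
step_arm:
  plan:
    - [[-0.0315, -0.0261, 0], 0]
    - [[-0.0315, -0.0261, 0], 0]
    - [[-0.0315, -0.0261, 0], 0]
    - [[-0.0315, -0.0261, 0], 0]
    - [[-0.0315, -0.0261, 0], 0]
    - [[-0.0315, -0.0261, 0], 0]
    - [[-0.0315, -0.0261, 0], 0]
    - [[-0.0315, -0.0261, 0], 0]
    - [[-0.0315, -0.0261, 0], 0]
    - [[-0.0315, -0.0261, 0], 0]
    - [[-0.0315, -0.0261, 0], 0]
    - [[0, 0, 0], 0]

```text
time_s: 1.48
eef_pos: [0.5225, 0.2845, 0.245]
tcp_rot: [-0.002, -0.095, 0.996, -0.004]
wrist_force: [0.5, 1.8, -0.5]
width: 0.701
```

```bash
python3 - <<'E'
from h import *
st=manip.observe();print(st['eef_pos'],st['tcp_rot'],st['joints'])
cv2.imwrite("pics/w1.png",cv2.cvtColor(eyes.snapshot('wrist'),cv2.COLOR_RGB2BGR))
C=cam('wrist',st);print(proj(C,[.512,.285,.166]),proj(C,[.5117,.285,.1]))
E
```

```text
[0.52247643 0.28445369 0.24499248] [-0.00221444 -0.09452114  0.99551413 -0.00353075] [ 0.50110982  0.38243821  0.07725658  1.27247458 -0.00473524  0.31179949]
[325.66123883 238.35230653] [325.11883586 215.30541945]
```

View pics/w1.png

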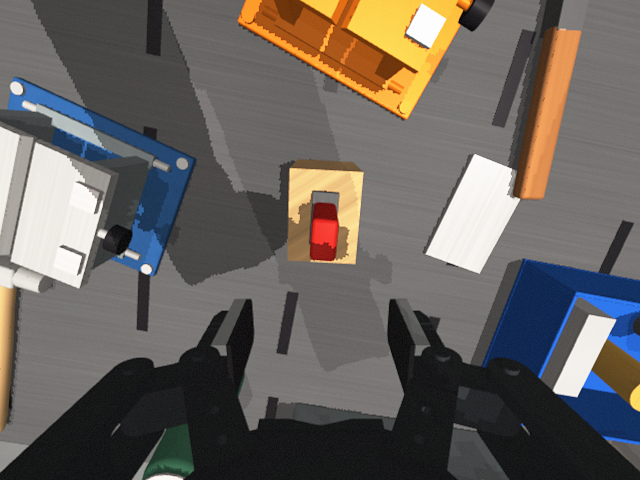

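The wrist view shows the stand at (290-363, 165-264) with the red handle at about (324,230), nearly square to the tool. I'll measure from it.

```bash
python3 - <<'E'
from h import *
st=manip.observe();C=cam('wrist',st);a=cv2.imread("pics/w1.png")
h=cv2.cvtColor(a,cv2.COLOR_BGR2HSV);r=rot(st['tcp_rot'])
def big(m,b):
    z=np.zeros_like(m);z[b[1]:b[3],b[0]:b[2]]=m[b[1]:b[3],b[0]:b[2]]
    return max(cv2.findContours(z,0,2)[0],key=cv2.contourArea)
m=((h[...,0]>8)&(h[...,0]<30)&(h[...,1]>40)&(h[...,2]>195)).astype(np.uint8)
c=big(m,(280,155,375,275));R1=cv2.minAreaRect(c);print(R1)
P=np.array([onz(C,p,.1) for p in cv2.boxPoints(R1)])[:,:2];print(P.round(4),P.mean(0),[np.linalg.norm(P[i]-P[i-1]).round(4) for i in range(4)])
v=P[0]-P[1];v=v if np.linalg.norm(v)>.07 else P[1]-P[2];print('long ang',np.degrees(np.arctan2(v[1],v[0])),'tool x ang',np.degrees(np.arctan2(r[1,0],r[0,0])))
m=(((h[...,0]<6)|(h[...,0]>172))&(h[...,1]>150)&(h[...,2]>190)).astype(np.uint8)
c=big(m,(300,190,350,270));R2=cv2.minAreaRect(c);print(R2,cv2.boundingRect(c))
cv2.imwrite("pics/w1c.png",cv2.resize(a[155:275,275:375],(500,600),interpolation=cv2.INTER_CUBIC))
E
```

```text
((323.964111328125, 215.68231201171875), (73.47724914550781, 92.6086654663086), 3.012787342071533)
[[0.5546 0.2592]
 [0.475  0.2505]
 [0.4668 0.3095]
 [0.5459 0.3233]] [0.51057279 0.28562602] [np.float64(0.0647), np.float64(0.0801), np.float64(0.0596), np.float64(0.0803)]
long ang 6.282960410821335 tool x ang -169.0871763358785
((324.3770751953125, 233.35247802734375), (24.716257095336914, 27.794469833374023), 5.19442892074585) (312, 219, 26, 30)
```

View pics/w1c.png

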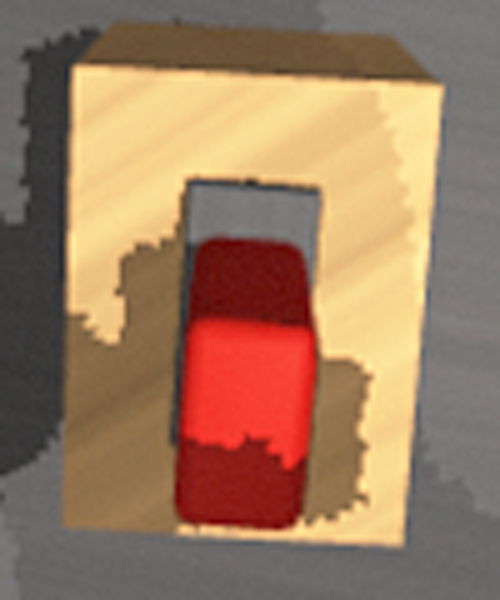

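```bash
python3 - <<'E'
from h import *
st=manip.observe();C=cam('wrist',st);r=rot(st['tcp_rot'])
f=lambda p:[(p[0]+.5)/5-.5+275,(p[1]+.5)/5-.5+155]
for z,Q in((.1,[(75,65),(443,85),(405,547),(63,527)]),(.166,[(190,319),(316,322),(301,526),(175,519)])):
    P=np.array([onz(C,f(p),z) for p in Q])[:,:2];an=lambda v:np.degrees(np.arctan2(v[1],v[0])).round(2)
    print(P.mean(0).round(4),[np.linalg.norm(P[i]-P[i-1]).round(4) for i in range(4)],'x ang',an(P[3]-P[0]),an(P[2]-P[1]),'y-90',an(P[1]-P[0])-90,an(P[2]-P[3])-90)
for g in ([.5115,.2855],):
    d=np.array([*g,st['eef_pos'][2]])-st['eef_pos'];print('tool delta',r.T@d)
print(r.round(4))
E
```

```text
[0.5107 0.2856] [np.float64(0.0799), np.float64(0.0598), np.float64(0.0803), np.float64(0.0603)] x ang 7.83 8.19 y-90 7.829999999999998 7.409999999999997
[0.5098 0.285 ] [np.float64(0.0278), np.float64(0.0165), np.float64(0.0284), np.float64(0.0171)] x ang 6.3 7.62 y-90 9.530000000000001 7.590000000000003
tool delta [8.07807014e-03 1.44680767e-03 5.75011742e-05]
[[-0.9819 -0.1894 -0.0069]
 [-0.1893  0.9819 -0.0066]
 [ 0.0081 -0.0052 -1.    ]]
```

Call:
step_arm:
  plan:
    - [[0.0113, 0.0032, 0.01], 3.1]
    - [[0, 0, 0.02], 0]
    - [[0, 0, 0.02], 0]
    - [[0, 0, 0], 0]

```text
time_s: 1.87
eef_pos: [0.5063, 0.2865, 0.1933]
tcp_rot: [-0.004, -0.066, 0.998, -0.002]
wrist_force: [-1.0, -0.7, 0.2]
width: 0.702
```

```bash
python3 - <<'E'
from h import *
st=manip.observe();r=rot(st['tcp_rot']);print(st['eef_pos'],r.round(4),r.T@(np.array([.5108,.2855,.117])-st['eef_pos']),np.degrees(np.arctan2(r[1,0],r[0,0])))
E
```

```text
[0.50633927 0.28653901 0.19326335] [[-0.9914 -0.1309 -0.0085]
 [-0.1309  0.9914 -0.0053]
 [ 0.0091 -0.0042 -0.9999]] [-0.00498253 -0.00129602  0.07622711] -172.47792012166352
```

Call:
step_arm:
  plan:
    - [[-0.004, -0.001, 0.015], 0]
    - [[0, 0, 0.015], 0]
    - [[0, 0, 0.015], 0]
    - [[0, 0, 0], 0]

```text
time_s: 2.2
eef_pos: [0.5066, 0.2883, 0.149]
tcp_rot: [-0.005, -0.068, 0.998, -0.002]
wrist_force: [-0.4, -0.8, -1.0]
width: 0.703
```

```bash
python3 - <<'E'
from h import *
st=manip.observe();r=rot(st['tcp_rot']);print(st['eef_pos'],r.T@(np.array([.5108,.2855,.117])-st['eef_pos']),np.degrees(np.arctan2(r[1,0],r[0,0])))
cv2.imwrite("pics/w2.png",cv2.cvtColor(eyes.snapshot('wrist'),cv2.COLOR_RGB2BGR))
E
```

```text
[0.50657767 0.28832336 0.14901906] [-0.00413673 -0.00326265  0.03198847] -172.20443859177917
```

View pics/w2.png

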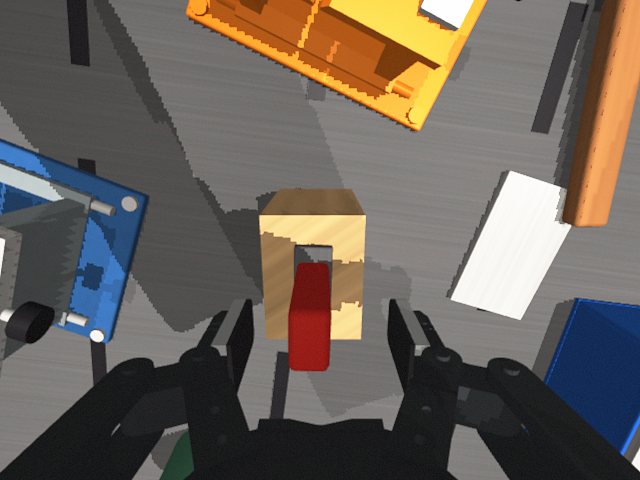

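Call:
step_arm:
  plan:
    - [[-0.004, -0.004, 0.012], 0]
    - [[-0.001, -0.001, 0.012], 0]
    - [[0, 0, 0.006], 0]
    - [[0, 0, 0], 0]

```text
time_s: 2.58
eef_pos: [0.5151, 0.2867, 0.1236]
tcp_rot: [-0.001, -0.069, 0.998, 0.0]
wrist_force: [-0.4, -0.3, -0.3]
width: 0.701
```

```bash
python3 - <<'E'
from h import *
st=manip.observe();r=rot(st['tcp_rot']);print(st['eef_pos'],r.T@(np.array([.5108,.2855,.117])-st['eef_pos']),np.degrees(np.arctan2(r[1,0],r[0,0])),r[2])
E
```

```text
[0.51509544 0.2866555  0.12356263] [ 0.00440364 -0.00055188  0.00656943] -172.0547098914238 [ 1.56760886e-03  1.86431443e-04 -9.99998754e-01]
```

Call:
step_arm:
  plan:
    - [[0.003, -0.0007, 0.006], 0]
    - [[0, 0, 0], 0]
    - [[0, 0, 0], 0]

```text
time_s: 2.83
eef_pos: [0.5128, 0.2858, 0.1184]
tcp_rot: [0.0, -0.069, 0.998, 0.0]
wrist_force: [0.3, -0.4, 0.3]
width: 0.705
```

```bash
python3 - <<'E'
from h import *
st=manip.observe();r=rot(st['tcp_rot']);print(st['eef_pos'],r.T@(np.array([.5108,.2855,.117])-st['eef_pos']),np.degrees(np.arctan2(r[1,0],r[0,0])),r[2])
E
```

```text
[0.51280623 0.28580345 0.1183598 ] [ 2.02926896e-03 -2.45018783e-05  1.35923847e-03] -172.05690748968868 [-2.63822582e-04  8.87498775e-04 -9.99999571e-01]
```

Well placed. Closing.

Call:
step_arm:
  plan:
    - [[0, 0, 0], 0]
    - [[0, 0, 0], 0]
    - [[0, 0, 0], 0]
    - [[0, 0, 0], 0]
    - [[0, 0, 0], 0]
    - [[0, 0, 0], 0]
  grip: 0.0

```text
time_s: 3.33
eef_pos: [0.5133, 0.286, 0.1196]
tcp_rot: [0.001, -0.069, 0.998, 0.001]
wrist_force: [-0.3, -0.0, -1.1]
width: 0.201
```

```bash
python3 - <<'E'
from h import *
st=manip.observe();print(st['eef_pos'],st['width'],st['width']*.0854,st['wrist_force'])
cv2.imwrite("pics/w3.png",cv2.cvtColor(eyes.snapshot('wrist'),cv2.COLOR_RGB2BGR))
E
```

```text
[0.51325897 0.28601742 0.11962194] 0.2011603682641634 0.017179095449759554 [-0.34505276 -0.04355971 -1.06072539]
```

View pics/w3.png

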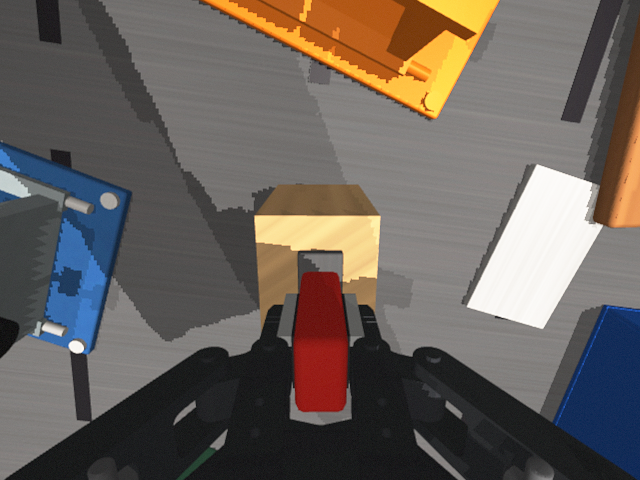

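Call:
step_arm:
  plan:
    - [[0, 0, -0.003], 0]
    - [[0, 0, -0.006], 0]
    - [[0, 0, -0.008], 0]
    - [[0, 0, -0.008], 0]
    - [[0, 0, -0.008], 0]

```text
time_s: 3.8
eef_pos: [0.5116, 0.2851, 0.1532]
tcp_rot: [-0.001, -0.069, 0.998, -0.0]
wrist_force: [0.2, 0.8, -1.9]
width: 0.202
```

```bash
python3 - <<'E'
from h import *
st=manip.observe();r=rot(st['tcp_rot']);print(st['eef_pos'],st['width'],st['wrist_force'],r.round(4)[2])
E
```

```text
[0.51158785 0.28511368 0.15321359] 0.2024904809604689 [ 0.21338188  0.8103643  -1.92172055] [ 2.8e-03 -3.0e-04 -1.0e+00]
```

Rising freely with −1.9 N (the gauge's weight is about 1.6 N).

Call:
step_arm:
  plan:
    - [[0, 0, -0.01], 0]
    - [[0, 0, -0.01], 0]
    - [[0, 0, -0.01], 0]
    - [[0, 0, -0.012], 0]
    - [[0, 0, -0.012], 0]
    - [[0, 0, -0.012], 0]
    - [[0, 0, -0.012], 0]
    - [[0, 0, -0.012], 0]
    - [[0, 0, -0.012], 0]
    - [[0, 0, -0.012], 0]
    - [[0, 0, 0], 0]
    - [[0, 0, 0], 0]

```text
time_s: 4.8
eef_pos: [0.5137, 0.2863, 0.2876]
tcp_rot: [0.006, -0.069, 0.998, 0.003]
wrist_force: [0.0, 0.4, -1.7]
width: 0.205
```

```bash
python3 - <<'E'
from h import *
st=manip.observe();r=rot(st['tcp_rot']);print(st['eef_pos'],st['width'],st['wrist_force'],r.round(4))
for n in("side","scene"):cv2.imwrite(f"pics/{n}4.png",cv2.cvtColor(eyes.snapshot(n),cv2.COLOR_RGB2BGR))
print(r.T@(np.array([.546,.031,.26])-st['eef_pos']))
A=cam('scene');print('spray top',onz(A,(314,342),.17))
E
```

```text
[0.51371935 0.28629335 0.28755097] 0.20507158938461253 [ 0.00760542  0.4231727  -1.65894934] [[-0.9903 -0.1383  0.0113]
 [-0.1382  0.9904  0.0074]
 [-0.0122  0.0057 -0.9999]]
[ 0.00365879 -0.25745789  0.02603531]
spray top [0.76381172 0.19882964 0.17      ]
```

View pics/side4.png

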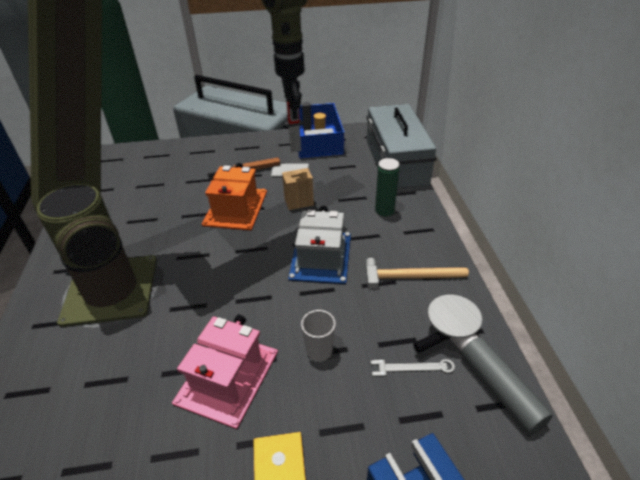

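Call:
step_arm:
  plan:
    - [[0, -0.02, 0], 5.4]
    - [[0, -0.02, 0], 5.4]
    - [[0, -0.02, 0], 5.4]
    - [[0, -0.02, 0], 5.4]
    - [[0, 0, 0], 0]

```text
time_s: 5.32
eef_pos: [0.5107, 0.2044, 0.2812]
tcp_rot: [0.001, 0.126, 0.992, 0.002]
wrist_force: [-1.1, -0.7, -0.6]
width: 0.203
```

```bash
python3 - <<'E'
from h import *
st=manip.observe();r=rot(st['tcp_rot']);print(st['eef_pos'],st['width'],st['joints'],r.round(4),np.degrees(np.arctan2(r[1,0],r[0,0]))-180)
print(r.T@(np.array([.546,.031,.27])-st['eef_pos']))
E
```

```text
[0.51070388 0.20439572 0.28115531] 0.20299975591898606 [0.37931681 0.28517462 0.02671523 1.3078645  0.0023732  0.63217723] [[-0.9682  0.2502  0.0033]
 [ 0.2502  0.9682  0.0039]
 [-0.0022  0.0046 -1.    ]] -14.487818664271458
[-0.07752807 -0.15910167  0.01060138]
```

Call:
step_arm:
  plan:
    - [[-0.013, -0.026, 0.001], 0]
    - [[-0.013, -0.026, 0.001], 0]
    - [[-0.013, -0.026, 0.001], 0]
    - [[-0.013, -0.026, 0.001], 0]
    - [[-0.013, -0.026, 0.001], 0]
    - [[-0.01, -0.02, 0.001], 0]
    - [[0, 0, 0], 0]
    - [[0, 0, 0], 0]

```text
time_s: 5.98
eef_pos: [0.5446, 0.0353, 0.2667]
tcp_rot: [-0.004, 0.122, 0.993, 0.002]
wrist_force: [0.1, 0.8, -0.0]
width: 0.205
```

```bash
python3 - <<'E'
from h import *
st=manip.observe();r=rot(st['tcp_rot']);print(st['eef_pos'],r.round(4)[2],np.degrees(np.arctan2(r[1,0],r[0,0]))-180)
print(r.T@(np.array([.546,.031,.27])-st['eef_pos']))
np.save('st5.npy',np.r_[st['eef_pos'],st['tcp_rot']])
for n in("wrist","side","scene"):cv2.imwrite(f"pics/{n}5.png",cv2.cvtColor(eyes.snapshot(n),cv2.COLOR_RGB2BGR))
E
```

```text
[0.54457849 0.03525082 0.26666616] [ 0.0087  0.003  -1.    ] -13.957708704790775
[-0.0023758  -0.00377248 -0.0033658 ]
```

View pics/wrist5.png

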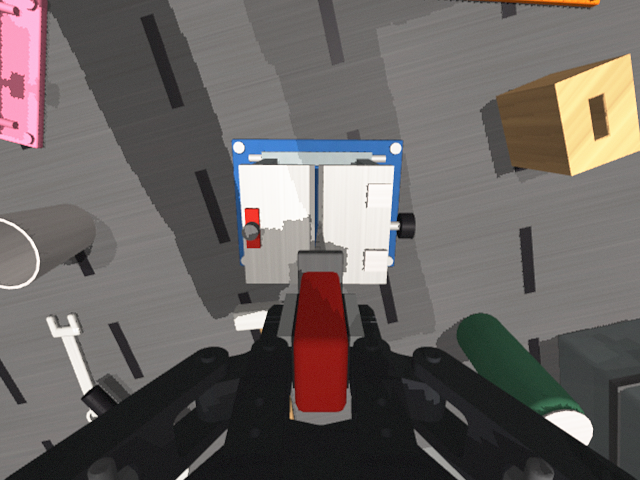

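View pics/scene5.png

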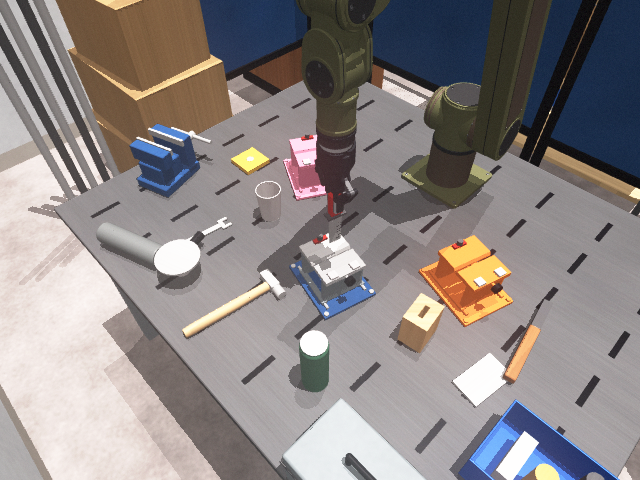

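The wrist view shows the plates at (238-395, 163-285) with the gap line at column ~316. Enlarging to measure the seam.

```bash
python3 - <<'E'
import cv2
a=cv2.imread("pics/wrist5.png")
cv2.imwrite("pics/w5c.png",cv2.resize(a[150:300,225:405],(720,600),interpolation=cv2.INTER_CUBIC))
E
```

```text
(no output)
```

View pics/w5c.png

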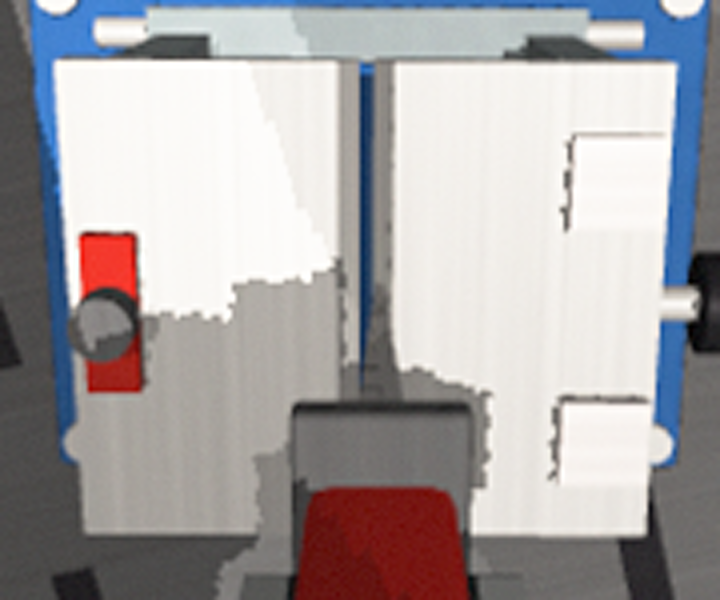

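```bash
cat >> h.py <<'E'
def st_from(f):
    s=np.load(f);return dict(eef_pos=s[:3],tcp_rot=s[3:7])
E
python3 - <<'E'
from h import *
st=st_from('st5.npy');C=cam('wrist',st);r=rot(st['tcp_rot']);T=st['eef_pos']
f=lambda p:[(p[0]+.5)/4-.5+225,(p[1]+.5)/4-.5+150]
P=np.array([onz(C,f(p),.105) for p in [(55,60),(83,534),(647,535),(677,62)]])
an=lambda v:np.degrees(np.arctan2(v[1],v[0])).round(2)
print(P[:,:2].mean(0),[np.linalg.norm(P[i]-P[i-1]).round(4) for i in range(4)],an(P[1]-P[0]),an(P[2]-P[3]),an(P[3]-P[0])-90,an(P[2]-P[1])-90)
c=P.mean(0);ex=(P[1]-P[0]+P[2]-P[3]);ex/=np.linalg.norm(ex);ey=np.array([-ex[1],ex[0],0])
def loc(X):X=X-c;return np.round([X@ex,X@ey],4)
for p,z in [((340,62),.105),((395,62),.105),((361,75),.097),((374,75),.097),((362,380),.097),((340,265),.105),((393,265),.105)]:
    print(p,loc(onz(C,f(p),z)))
zc=T[2]-.0136
for p in [(293,403),(470,406)]: X=onz(C,f(p),zc);print('collar corner tool',(r.T@(X-T)).round(4),'seam',loc(X))
print('tcp in seam',loc(T))
E
```

```text
[0.54755885 0.03080545] [np.float64(0.133), np.float64(0.1102), np.float64(0.134), np.float64(0.1101)] -14.6 -14.1 -14.209999999999994 -14.189999999999998
(340, 62) [-0.0548 -0.0056]
(395, 62) [-0.0549  0.0062]
(361, 75) [-0.0514 -0.0012]
(374, 75) [-0.0514  0.0017]
(362, 380) [ 0.0191 -0.0009]
(340, 265) [-0.0104 -0.0058]
(393, 265) [-0.0105  0.0061]
collar corner tool [ 0.0239 -0.0108  0.0138] seam [-0.0279 -0.0073]
collar corner tool [0.0235 0.0102 0.0138] seam [-0.0276  0.0137]
tcp in seam [-0.004   0.0036]
```

Call:
step_arm:
  plan:
    - [[-0.003, -0.003, 0.008], 0]
    - [[0, 0, 0.01], 0]
    - [[0, 0, 0.01], 0]
    - [[0, 0, 0.008], 0]
    - [[0, 0, 0], 0]
    - [[0, 0, 0], 0]

```text
time_s: 6.63
eef_pos: [0.5456, 0.0378, 0.2266]
tcp_rot: [-0.004, 0.116, 0.993, 0.002]
wrist_force: [0.2, 0.3, -1.1]
width: 0.198
```

```bash
cat > s.py <<'E'
from h import *
st=manip.observe();r=rot(st['tcp_rot']);print(st['time_s'],st['eef_pos'],'F',st['wrist_force'].round(2),'w',st['width'],r.round(4)[2],np.degrees(np.arctan2(r[1,0],r[0,0]))-180)
print('to go',(r.T@(np.array([.5474,.0312,.105])-st['eef_pos'])).round(4),'tip below top',round(.105-(st['eef_pos'][2]-.1066),4))
E
python3 s.py; python3 - <<'E'
from h import *
for n in("side","scene"):cv2.imwrite(f"pics/{n}6.png",cv2.cvtColor(eyes.snapshot(n),cv2.COLOR_RGB2BGR))
a=cv2.imread("pics/scene6.png");b=cv2.imread("pics/side6.png")
cv2.imwrite("pics/c6.png",np.hstack([cv2.resize(a[180:300,290:390],(400,480)),cv2.resize(b[170:275,277:364],(400,480))]))
E
```

```text
6.6333 [0.5456385  0.03782953 0.22661806] F [ 0.2   0.27 -1.11] w 0.19801631796346955 [ 0.0093  0.0039 -0.9999] -13.350429779738022
to go [-0.0044 -0.0065  0.1216] tip below top -0.015
```

View pics/c6.png

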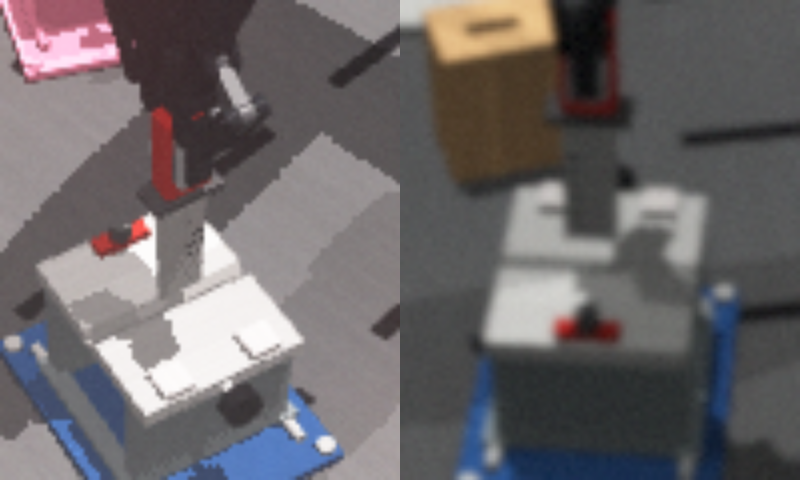

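Call:
step_arm:
  plan:
    - [[-0.004, -0.006, 0], -0.5]
    - [[0, 0, 0], 0]
    - [[0, 0, 0], 0]

```text
time_s: 6.98
eef_pos: [0.5494, 0.0305, 0.2282]
tcp_rot: [-0.003, 0.111, 0.994, 0.003]
wrist_force: [-0.1, -0.0, -0.6]
width: 0.202
```

```bash
python3 s.py
```

```text
6.9833 [0.54944697 0.03049659 0.22823845] F [-0.05 -0.04 -0.6 ] w 0.2017798952114242 [ 0.0065  0.0046 -1.    ] -12.775893763283705
to go [ 0.0014 -0.0003  0.1232] tip below top -0.0166
```

Call:
step_arm:
  plan:
    - [[0, 0, 0.006], 0.7]
    - [[0, 0, 0.006], 0.7]
    - [[0, 0, 0], 0]

```text
time_s: 7.23
eef_pos: [0.5505, 0.03, 0.2163]
tcp_rot: [-0.002, 0.125, 0.992, 0.003]
wrist_force: [-0.5, -0.3, -1.9]
width: 0.202
```

```bash
python3 s.py; python3 - <<'E'
from h import *
for n in("side","scene"):cv2.imwrite(f"pics/{n}7.png",cv2.cvtColor(eyes.snapshot(n),cv2.COLOR_RGB2BGR))
a=cv2.imread("pics/scene7.png");b=cv2.imread("pics/side7.png")
cv2.imwrite("pics/c7.png",np.hstack([cv2.resize(a[200:290,295:370],(400,480)),cv2.resize(b[180:265,287:358],(400,480))]))
E
```

```text
7.2333 [0.5505226  0.03002843 0.21630301] F [-0.49 -0.26 -1.93] w 0.20226623875438143 [ 0.0039  0.0053 -1.    ] -14.382465489128293
to go [ 0.0029 -0.0002  0.1113] tip below top -0.0047
```

View pics/c7.png

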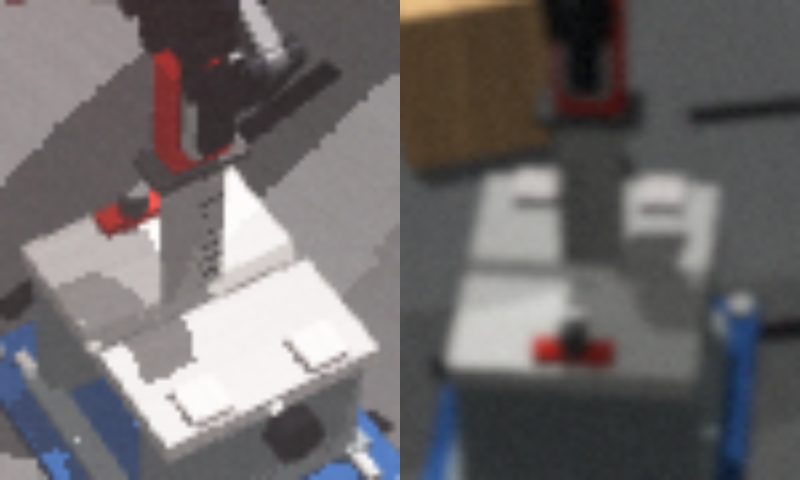

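Both views show the tip right over the seam, near its middle. Entering slowly.

Call:
step_arm:
  plan:
    - [[0.001, 0, 0.006], 0]
    - [[0, 0, 0.006], 0]
    - [[0, 0, 0.004], 0]
    - [[0, 0, 0], 0]

```text
time_s: 7.67
eef_pos: [0.5496, 0.0307, 0.1996]
tcp_rot: [-0.001, 0.125, 0.992, 0.003]
wrist_force: [0.5, 0.5, -0.3]
width: 0.201
```

```bash
python3 s.py
```

```text
7.6667 [0.54959958 0.03065525 0.19958085] F [ 0.51  0.5  -0.31] w 0.20123854300826988 [ 0.003   0.0057 -1.    ] -14.31712493648621
to go [ 0.002  -0.0006  0.0946] tip below top 0.012
```

Call:
step_arm:
  plan:
    - [[0.001, 0, 0.005], 0]
    - [[0, 0, 0.005], 0]
    - [[0, 0, 0.004], 0]
    - [[0, 0, 0], 0]

```text
time_s: 8.0
eef_pos: [0.5481, 0.0309, 0.1837]
tcp_rot: [-0.002, 0.125, 0.992, 0.003]
wrist_force: [-1.0, 0.1, -2.1]
width: 0.203
```

```bash
python3 s.py;sleep 0; python3 - <<'E'
from h import *
for n in("side","scene"):cv2.imwrite(f"pics/{n}8.png",cv2.cvtColor(eyes.snapshot(n),cv2.COLOR_RGB2BGR))
a=cv2.imread("pics/scene8.png");b=cv2.imread("pics/side8.png")
cv2.imwrite("pics/c8.png",np.hstack([cv2.resize(a[200:290,295:370],(400,480)),cv2.resize(b[180:265,287:358],(400,480))]))
E
```

```text
8.0 [0.54811761 0.03094087 0.18368135] F [-0.97  0.12 -2.09] w 0.20318574588065588 [ 0.0037  0.005  -1.    ] -14.307852783680971
to go [ 0.0005 -0.0003  0.0787] tip below top 0.0279
```

View pics/c8.png

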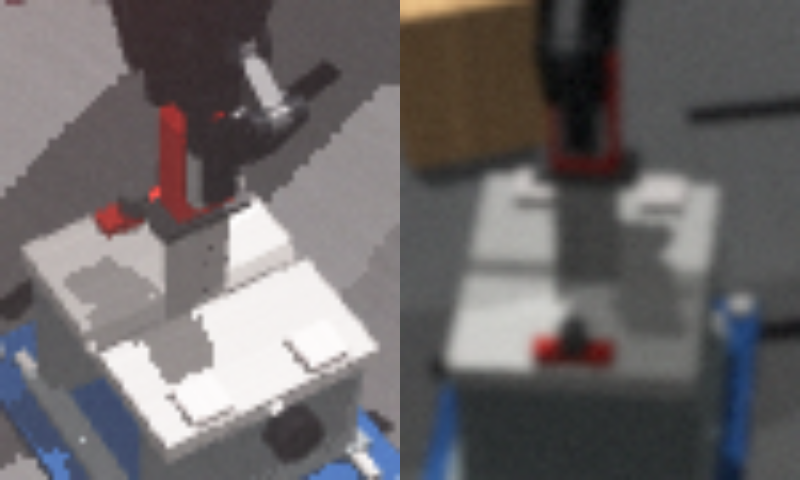

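The blade is in the gap with no drag yet. Small steps from here, watching the vertical force.

Call:
step_arm:
  plan:
    - [[0, 0, 0.004], 0]
    - [[0, 0, 0.003], 0]
    - [[0, 0, 0], 0]

```text
time_s: 8.35
eef_pos: [0.5493, 0.0308, 0.1776]
tcp_rot: [-0.0, 0.125, 0.992, 0.003]
wrist_force: [0.4, -0.3, -1.3]
width: 0.205
```

```bash
python3 s.py
```

```text
8.35 [0.54932077 0.03078191 0.17760632] F [ 0.45 -0.31 -1.32] w 0.20462653914838097 [ 8.0e-04  5.4e-03 -1.0e+00] -14.318082123583991
to go [ 0.0019 -0.0005  0.0726] tip below top 0.034
```

Call:
step_arm:
  plan:
    - [[0, 0, 0.003], 0]
    - [[0, 0, 0.003], 0]
    - [[0, 0, 0], 0]

```text
time_s: 8.6
eef_pos: [0.55, 0.0308, 0.1716]
tcp_rot: [0.001, 0.125, 0.992, 0.003]
wrist_force: [0.4, -0.5, -4.3]
width: 0.203
```

```bash
python3 s.py
```

```text
8.6 [0.54996454 0.03083035 0.17158812] F [ 0.44 -0.46 -4.26] w 0.20292239647967447 [-6.0e-04  5.8e-03 -1.0e+00] -14.317994456282548
to go [ 0.0026 -0.0007  0.0666] tip below top 0.04
```

Call:
step_arm:
  plan:
    - [[0.001, 0, 0], 0]
    - [[0, 0, 0], 0]

```text
time_s: 8.77
eef_pos: [0.5497, 0.0309, 0.1715]
tcp_rot: [0.001, 0.125, 0.992, 0.003]
wrist_force: [0.1, 1.1, -0.7]
width: 0.198
```

```bash
python3 s.py
```

```text
8.7667 [0.54974662 0.03091349 0.17153817] F [ 0.07  1.06 -0.68] w 0.19788831698153508 [-0.0022  0.0057 -1.    ] -14.321917503674285
to go [ 0.0025 -0.0007  0.0665] tip below top 0.0401
```

Call:
step_arm:
  plan:
    - [[0, 0, 0.003], 0]
    - [[0, 0, 0.003], 0]
    - [[0, 0, 0], 0]

```text
time_s: 9.02
eef_pos: [0.5502, 0.031, 0.166]
tcp_rot: [0.002, 0.125, 0.992, 0.003]
wrist_force: [-0.1, -0.7, -3.1]
width: 0.203
```

```bash
python3 s.py
```

```text
9.0167 [0.55016436 0.03103224 0.16596038] F [-0.08 -0.69 -3.09] w 0.20302827255155928 [-0.0036  0.0063 -1.    ] -14.315104931241848
to go [ 0.0029 -0.0009  0.0609] tip below top 0.0456
```

Call:
step_arm:
  plan:
    - [[0.001, 0, 0.003], 0]
    - [[0, 0, 0.003], 0]
    - [[0, 0, 0], 0]
    - [[0, 0, 0], 0]

```text
time_s: 9.35
eef_pos: [0.55, 0.0314, 0.1602]
tcp_rot: [0.003, 0.125, 0.992, 0.003]
wrist_force: [-0.1, -0.9, 3.0]
width: 0.203
```

```bash
python3 s.py;python3 - <<'E'
from h import *
st=manip.observe();np.save('st9.npy',np.r_[st['eef_pos'],st['tcp_rot']])
for n in("wrist","side","scene"):
    cv2.imwrite(f"pics/{n}9.png",cv2.cvtColor(eyes.snapshot(n),cv2.COLOR_RGB2BGR));print(manip.observe()['wrist_force'])
a=cv2.imread("pics/scene9.png");b=cv2.imread("pics/side9.png")
cv2.imwrite("pics/c9.png",np.hstack([cv2.resize(a[200:290,295:370],(400,480)),cv2.resize(b[180:265,287:358],(400,480))]))
E
```

```text
9.35 [0.55002401 0.03135721 0.16021036] F [-0.05 -0.88  2.99] w 0.203224203201095 [-0.0059  0.0069 -1.    ] -14.318533767401277
to go [ 0.0028 -0.0012  0.0552] tip below top 0.0514
[ 0.40325066 -0.27238233  0.25868324]
[0.71779989 0.41564408 1.0066918 ]
[-0.13679988 -0.8340085   0.16510242]
```

View pics/c9.png

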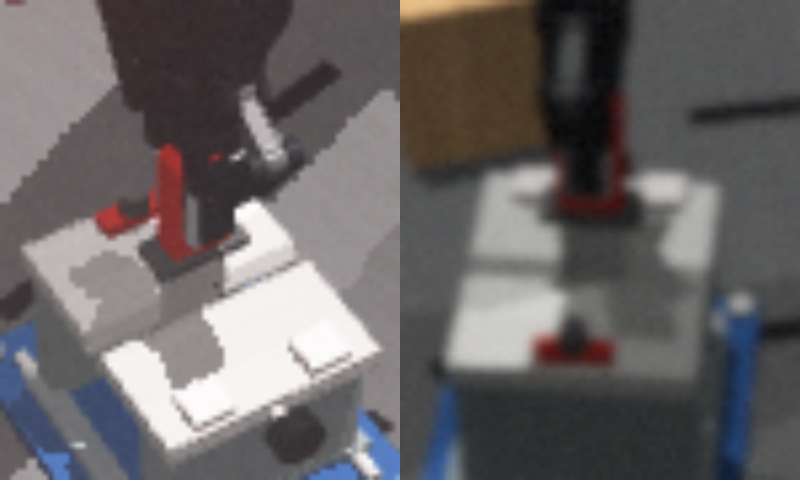

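View pics/wrist9.png

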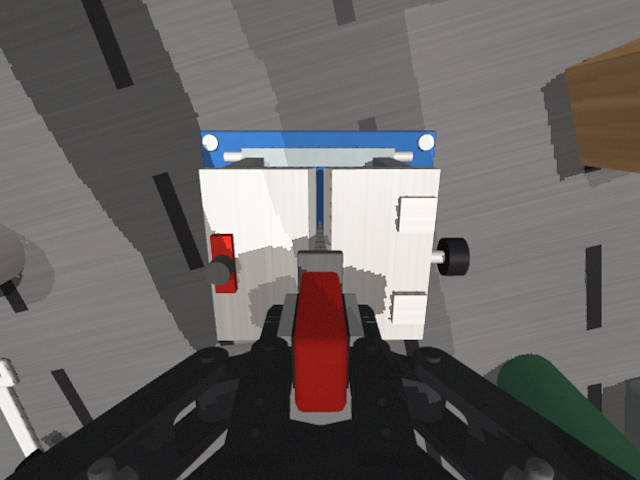

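The plates look centred on the blade. The force has risen about 1.5 to 2 N above the free-hanging level, so contact has just begun. I'll measure the gap in the wrist view as a cross-check.

```bash
python3 s.py; python3 - <<'E'
from h import *
st=st_from('st9.npy');C=cam('wrist',st);a=cv2.imread("pics/wrist9.png")
cv2.imwrite("pics/w9c.png",cv2.resize(a[160:260,285:355],(560,800)[:1]+(600,) if 0 else (420,600),interpolation=cv2.INTER_CUBIC))
h=cv2.cvtColor(a,cv2.COLOR_BGR2HSV)
def gap(a,C,rows,lo,hi):
    h=cv2.cvtColor(a,cv2.COLOR_BGR2HSV)
    for v in rows:
        row=a[v,lo:hi].astype(float);b=row[:,0]-row[:,2]; b0=np.clip(b/ b.max(),0,1)
        w=b0.sum();u=(np.arange(lo,hi)*b0).sum()/w
        m=np.linalg.norm(onz(C,(u-w/2,v),.097)-onz(C,(u+w/2,v),.097))
        print(v,round(u,2),round(w,2),'gap mm',round(m*1e3,2))
gap(a,C,range(175,235,8),308,332)
print('before');gap(cv2.imread("pics/wrist5.png"),cam('wrist',st_from('st5.npy')),range(172,215,8),308,326)
E
```

```text
9.5 [0.54999185 0.03133741 0.16024216] F [-0.14 -0.83  0.17] w 0.2073502746095005 [-0.0057  0.0069 -1.    ] -14.320529906386582
to go [ 0.0028 -0.0012  0.0552] tip below top 0.0514
175 319.27 6.92 gap mm 4.03
183 319.39 6.5 gap mm 3.81
191 319.37 6.28 gap mm 3.71
199 319.41 6.58 gap mm 3.91
207 319.44 6.29 gap mm 3.76
215 319.43 6.23 gap mm 3.76
223 319.41 3.44 gap mm 2.09
231 319.44 3.09 gap mm 1.89
before
172 316.13 3.09 gap mm 2.73
180 316.12 3.04 gap mm 2.71
188 315.99 2.78 gap mm 2.49
196 316.01 2.8 gap mm 2.52
204 315.98 2.79 gap mm 2.53
212 316.01 2.84 gap mm 2.59
```

View pics/w9c.png

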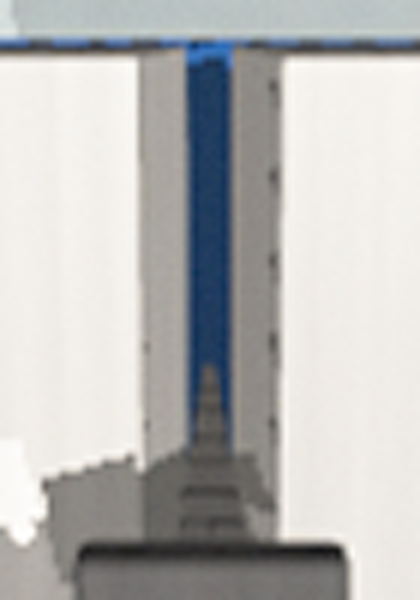

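The gap in the wrist view has opened from about 2.7 to 3.9 mm (same bias in both readings). That is roughly 1.1 mm of opening, and it agrees with about 4.5 N of drag while moving. A few mm more puts it mid-snug.

Call:
step_arm:
  plan:
    - [[0.0005, 0, 0.003], 0]
    - [[0, 0, 0.002], 0]

```text
time_s: 9.67
eef_pos: [0.5502, 0.0316, 0.156]
tcp_rot: [0.004, 0.125, 0.992, 0.003]
wrist_force: [-0.4, 0.1, 5.3]
width: 0.204
```

```bash
python3 s.py
```

```text
9.6667 [0.55015446 0.03160553 0.15603451] F [-0.4   0.11  5.31] w 0.20431011835291749 [-0.0074  0.0075 -0.9999] -14.31734731327552
to go [ 0.0029 -0.0015  0.051 ] tip below top 0.0556
```

The drag is about 6.7 N net of the gauge's weight, in the middle of the snug range. Stopping here to settle and check.

Call:
step_arm:
  plan:
    - [[0, 0, 0], 0]
    - [[0, 0, 0], 0]
    - [[0, 0, 0], 0]
    - [[0, 0, 0], 0]
    - [[0, 0, 0], 0]
    - [[0, 0, 0], 0]

```text
time_s: 10.17
eef_pos: [0.5502, 0.0316, 0.1559]
tcp_rot: [0.004, 0.125, 0.992, 0.003]
wrist_force: [0.5, 0.4, 3.5]
width: 0.204
```

```bash
python3 s.py; python3 - <<'E'
from h import *
st=manip.observe();C=cam('wrist',st)
for n in("wrist","side","scene"):cv2.imwrite(f"pics/{n}10.png",cv2.cvtColor(eyes.snapshot(n),cv2.COLOR_RGB2BGR))
w=cv2.imread("pics/wrist10.png");a=cv2.imread("pics/scene10.png");b=cv2.imread("pics/side10.png")
for v in range(175,216,8):
    row=w[v,308:332].astype(float);q=np.clip((row[:,0]-row[:,2])/(row[:,0]-row[:,2]).max(),0,1);s=q.sum();u=(np.arange(308,332)*q).sum()/s
    print(v,round(1e3*np.linalg.norm(onz(C,(u-s/2,v),.097)-onz(C,(u+s/2,v),.097)),2))
cv2.imwrite("pics/c10.png",np.hstack([cv2.resize(a[200:290,295:370],(265,480)),cv2.resize(b[180:265,287:358],(265,480)),cv2.resize(w[150:290,280:360],(265,480))]))
print(manip.observe()['wrist_force'],manip.observe()['eef_pos'])
E
```

```text
10.1667 [0.55015199 0.03161347 0.15586039] F [0.46 0.44 3.51] w 0.20439796859952683 [-0.0075  0.0076 -0.9999] -14.312986865290753
to go [ 0.0029 -0.0015  0.0508] tip below top 0.0557
175 4.1
183 4.12
191 4.21
199 4.12
207 4.17
215 4.16
[0.2407144  0.08018418 2.64808312] [0.55016299 0.031599   0.15587595]
```

View pics/c10.png

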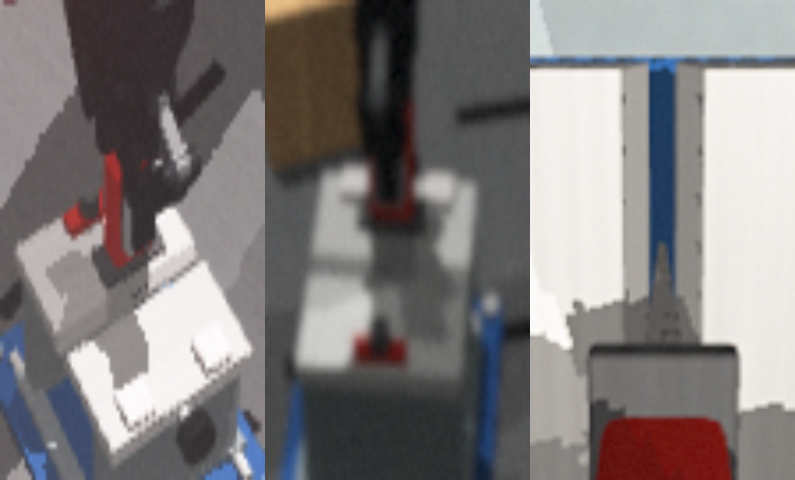

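Everything agrees: the gap has opened about 1.5 mm, 3 N is held at rest, the collar is about 31 mm clear and the tilt is about 0.6°. Handing in.

```bash
python3 -c "
from rig import workorder
print(workorder.sign_off())"
```

```text
the job is handed in; nothing more can be done
None
```

I lifted the gauge from its stand by the red handle and slid the blade down into the gap in the blue-based jig. I stopped at a snug drag and handed the job in, still gripping the handle; no verdict is reported.

Last checks, at 10.2 s of the 45 s allowed:
- **Position:** the blade is about 3 mm along the seam and 1.5 mm across it from the measured seam centre. The tip is about 56 mm below the plate tops and the collar about 31 mm above them.
- **Drag:** about 6.7 N net while the blade was going in, with 3 to 5 N still held at rest.
- **Plate opening:** the wrist view showed plate B pushed back about 1.5 mm, inside the 1 to 2 mm snug range.
- **Uprightness and grip:** the tool is tilted about 0.6° and the grip width is steady at about 17 mm, so the handle is firmly held.
- **Rest of the bench:** nothing else was touched on the way, as far as the forces and pictures show.

One disagreement: the gap widths read from the pictures (about 2.6 mm at first, 4.15 mm at the end) are some 0.6 to 0.9 mm too narrow for the stated gap range and the blade's thickness at that depth. I therefore relied only on the change in gap width, which agrees with the drag. The force readings also scatter by about 1 N, and one was off by 3 N.

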